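# Present the tall check vial to the sampling needle and hold the carousel

### The job

Slide the sampler's carousel tray fully home under the sampling head and turn the carousel until the one tall vial stands right under the needle, with the needle over the middle of its cap. Finish with the carousel's centre knob gripped firmly between the fingers, so that the carousel is held still while the sample is drawn: the program ends holding it. Do not bump the glass vials or the sampling head, and leave the other things on the bench where they are.

Things in the scene. Friction and masses are not known exactly. Their poses are not given: they have to be found in the camera images.
- sampler: White headspace sampler, fixed to the bench: base 310 x 250 x 20 mm, side cheeks 48 mm high, rear housing 85 mm deep, 250 mm wide, 145 mm high, a grey hose on its left arching to 205 mm. Origin on the bench on the carousel's axis as it is with the tray home. x points from the front (robot's side, with the handle) to the housing, 115 mm behind the origin; z up. The tray goes home along +x.
- head: Grey sampling head, a fixed arm 58 mm wide and 116 mm long that lies on the rear housing and overhangs the rear of the carousel, from 140 to 172 mm above the bench, with a round steel cap of 26 mm on top (up to 186 mm) exactly above the needle. It reaches to within 69 mm of the carousel's axis (tray home). Same origin and axes as the sampler. Not to be bumped (5 N).
- needle_tip (a point): Tip of the fixed needle, 127 mm above the bench, 85 mm behind the sampler's origin (+x of the sampler). Hidden from above by the head; it lies under the middle of the round steel cap.
- tray (a joint): Travel of the sliding tray that carries the carousel (m): 0 = fully home under the head (hard stop), grows as it is drawn out to the front (sampler -x), at most 0.10. It slides stiffly (about 3 N) and stays where it is left. It can be pushed by its handle or by the carousel's knob.
- tray_handle (a point): Middle of the tray's handle, a round steel bar of 10 mm, 90 mm long, running along the sampler's y axis, 78 mm above the bench, with a 25 mm gap to the white drawer front (8 mm thick, 244 mm wide, top edge 90 mm above the bench); 150 mm in front of the carousel's axis.
- carousel (a joint): Angle of the carousel on the tray (rad), growing counterclockwise seen from above, endless in both directions and not wrapped; 0 (or any whole turn) = the tall vial points straight to the rear, under the needle once the tray is home. It turns easily (0.04 N m) and stays where it is left.
- knob: Round black fluted knob, 36 mm in diameter and 32 mm high, from 143 to 175 mm above the bench, fixed on the 18 mm steel stem at the carousel's centre. The carousel is a grey disc of 208 mm, its top 65 mm above the bench, with ten seats on a circle of 85 mm radius. Body origin at bench level on the carousel's axis; its x axis points to the tall vial.
- knob_grip (a point): Centre of the knob, on the carousel's axis, 160 mm above the bench, at the height to grip it from above. Turning the knob turns the carousel. Fingertips reaching no lower than 125 mm pass above all the vials.
- tall_vial: The one tall vial in the carousel: clear glass, 22.5 mm in diameter, aluminium crimp cap of 20 mm, its top 120 mm above the bench (55 mm above the disc). It sits firmly in its seat. Same origin and axes as the knob: the vial stands at +85 mm along x.
- tall_cap (a point): Middle of the top of the tall vial's cap, 120 mm above the bench, 85 mm from the carousel's axis.
- short_vials: The eight short vials in the carousel, same diameter and cap, tops 91 mm above the bench; one seat is empty. They sit firmly. Same origin and axes as the knob.
- reagent_bottle: Amber glass bottle with a black cap, 72 mm in diameter, 140 mm high, loose on the bench; origin at its underside. To be left alone.
- beaker: Glass beaker, 72 mm across the rim, 90 mm high, loose on the bench; origin at its underside. To be left alone.
- cap_dish: White plastic dish 100 x 70 x 35 mm with aluminium crimp caps, loose on the bench; origin at its underside. To be left alone.

How it is judged (in metres and radians):
On the way:
1. the tray is fully home under the sampling head (value of joint tray below 0.004 m), for 0.2 s.
At the end, for the whole second after the job is handed in: For the whole last second the tray is home to within 4 mm, the middle of the tall vial's cap is within 5 mm (horizontally) of the needle's axis, the carousel stands still (under 0.03 rad/s), the knob is between the fingers (pads within 25 mm of its centre) and they press on it with more than 5 N (value of joint tray below 0.004 m and horizontal distance between tall_cap and needle_tip below 0.005 m and velocity of joint carousel between -0.03 and 0.03 rad/s and contact force between the fingers and knob above 5 N and distance between the grasp point and knob_grip below 0.025 m); the arm keeps its last pose, push and grip.
It fails at once if a vial is bumped (more than 5 N from the robot) (contact force between any of the fingers, the arm and tall_vial above 5 N or contact force between any of the fingers, the arm and short_vials above 5 N).
It fails at once if the sampling head is bumped (more than 5 N from the robot) (contact force between any of the fingers, the arm and head above 5 N).
It fails at once if a bystander is moved more than 20 mm (distance of any of reagent_bottle, beaker, cap_dish from where it was at the start of the episode above 0.02 m).
It also fails if it takes over 48 s, if anything falls off the work surface, if the arm or the gripper's body presses on something with over 40 N, if the wrist force passes 120 N, or if a joint passes its speed limit or range.

### The arm

A 6-joint arm with a two-finger parallel gripper is mounted at the origin on the work surface. World frame = base frame: x ahead of the robot, y to its left, z up, the work surface at z = 0. Lengths are in mm, angles in rad, forces in N, time in s.
With the tool pointing down it reaches from about 350 to 975 mm from the base axis. Payload 7.1 kg.
Tool frame: the origin (TCP) lies at the very end of the fingers, on their centre line; the grasp point (between the pads) lies 19 mm behind it (ctrl.grip_point_offset is the distance from the TCP to the grasp point, in mm); z points along the fingers, y is the direction in which the jaws open and shut (so a half turn about z gives the same grasp; the last joint's range is limited). The gripper opens to 88 mm and grips with 3 to 60 N. Pads are 20 mm wide; open, the fingers measure 115 mm over their backs; the gripper's body (75 mm by 178 mm) begins 61 mm behind the grasp point.
Start: joints at [-1.323, 0.423, 1.63, -0, 1.089, -0.019], TCP at [164.797, -602.865, 222.675] pointing down, gripper open.
Joint ranges: [-3, 3], [-0.9, 2.11], [0.09, 2.58], [-1.31, 4.45], [0.11, 2.69], [-2.54, 2.54]. Speed limits (rad/s): [2.39, 2.39, 3.01, 3.14, 3.14, 3.14].

### API

Orientations are given as a rotation vector (axis times angle).
In Python, from workcell import ctrl gives the robot as it stands.
- The arm moves only by the tool move_arm, never from a script. Its argument "increments" is one flat list of numbers, 5 for each row, row after row: the closure in counts, from 0 (fully open) to 255 (shut), then the shift along the tool's x, y, z in mm, then the turn about the tool's z in degrees. In form: [grip, dx, dy, dz, yaw, grip, dx, dy, dz, yaw, ...]. A call has 1 to 12 rows; each row is the pose to reach, as a shift and turn from the pose measured when the call began, along the tool's axes at that moment; what a row does not reach only later rows make up. A row lasts 1/8 s, in which the tool goes at most 62.5 mm and 10.7 degrees, less where a joint would pass 70% of its speed; a pose out of reach is approached as far as the arm can. A call with a gripper value outside its range is refused whole. The fingers move at their own pace and stop on an object; the grip force is fixed at half the most. Time passes only in rows, so rows that repeat a pose let the fingers close. It gives the time, the measured TCP pose, the force and the opening at its end, in the units of the state.
- ctrl.get_obs(): the state, without advancing time (a new reading comes with each control period).
- ctrl.get_image(name): name is "scene" or "top" or "wrist"; returns a dict with "frame" (384x512x3 uint8, red, green, blue), "vertical_fov" (degrees; the focal length in pixels is half the picture's height over the tangent of half this angle, whatever the lens; pixels are square), "cx", "cy" (the principal point, pixels), "pose" (4x4, takes a point from camera to world coordinates); the wrist camera has in their place "mount" (4x4, takes a point from camera to tool coordinates, whose origin is the TCP and whose axes are the flange's). Camera axes: x right, y down, z forward; pixel columns grow to the right and rows downward; lengths in mm; the calibration is good to about 2 mm. A picture is of the moment at which its call begins: read the wrist's pose just before it. There is no depth.
- ctrl.close_job(): hands the job in, once; it reports no verdict.
The state is a dict: "t": time; "qpos": joint angles; "qvel": joint speeds; "joint_torque": joint torques, N m; "ee_pos": TCP position; "orientation": TCP orientation; "ft_force": force on the tool from outside, world axes, zero at the start; "moment": the same for the moment, N m; "width": finger opening in mm.
Only numpy, scipy, OpenCV 4.12 (cv2) and the standard library are available. Lean on these libraries where they do the work, as an engineer would, in place of code of your own. Each camera call takes 0.05 s, during which the arm holds its last target.

## Working session

There is one attempt and no reset: what is moved stays moved. The work goes in short steps, Python scripts to look and compute and a tool call to move; the robot and the scene stay as the last step left them, time stands still between calls to the robot, and variables do not carry over. Pictures are saved under pics/ and viewed, and the job is handed in when it is done.

Besides the shell and the picture viewer there is one more tool, called after ">>>" by a JSON object that holds its "op" and its "data". move_arm: Moves the arm, as the interface text tells. Its arguments: {"type":"object","properties":{"increments":{"type":"array","items":{"type":"number"}}},"required":["increments"]}

```bash
ls; mkdir -p pics; python3 - <<'E'
from workcell import ctrl
import cv2,numpy as np
o=ctrl.get_obs();print(o)
for n in("scene","top","wrist"):
    d=ctrl.get_image(n);cv2.imwrite(f"pics/{n}0.png",d["frame"][:,:,::-1])
    print(n,d["vertical_fov"],d["cx"],d["cy"],np.round(d.get("pose",d.get("mount")),4).tolist())
E
```

```text
pics
{'t': 0.0, 'qpos': array([-1.32299862e+00,  4.23849105e-01,  1.63068482e+00, -1.05360673e-05,
        1.08858150e+00, -1.89664328e-02]), 'qvel': array([ 8.04646496e-04,  2.13224927e-03,  6.79296153e-05, -2.59703380e-03,
       -1.10365958e-03,  2.35234076e-03]), 'joint_torque': array([ 1.49911080e-03, -5.44629622e+01, -2.73671955e+01,  6.44553406e-02,
        2.26581772e-02, -1.11777310e-04]), 'ee_pos': array([ 164.66408895, -602.34674723,  221.89856703]), 'orientation': array([-3.11218902e+00, -4.17597316e-01,  2.87503527e-04]), 'ft_force': array([ 0.76718961, -0.27301996,  0.20145638]), 'moment': array([ 0.08023805,  0.07119037, -0.01589543]), 'width': 88.03387859853858}
scene 55.15123588067072 252.1583254065879 193.6014305902384 [[0.8368, 0.4675, -0.2849, 850.7019], [0.5474, -0.7079, 0.4463, -420.9953], [0.007, -0.5295, -0.8483, 964.3478], [0.0, 0.0, 0.0, 1.0]]
top 50.755909833822436 252.1464966890023 190.57089866468328 [[-0.0871, -0.9749, 0.2048, 395.4198], [-0.9962, 0.0855, -0.0167, 9.1466], [-0.0012, -0.2055, -0.9787, 1152.099], [0.0, 0.0, 0.0, 1.0]]
wrist 61.22725903002574 260.0725201096778 189.56123845895166 [[0.0004, -0.9542, -0.2993, 83.5332], [1.0, 0.0006, -0.0005, -0.3351], [0.0006, -0.2993, 0.9542, -161.0187], [0.0, 0.0, 0.0, 1.0]]
```

View pics/scene0.png

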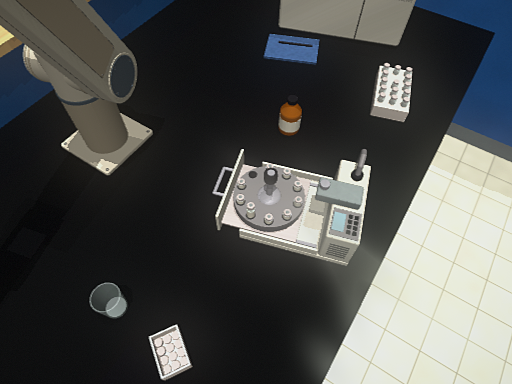

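View pics/top0.png

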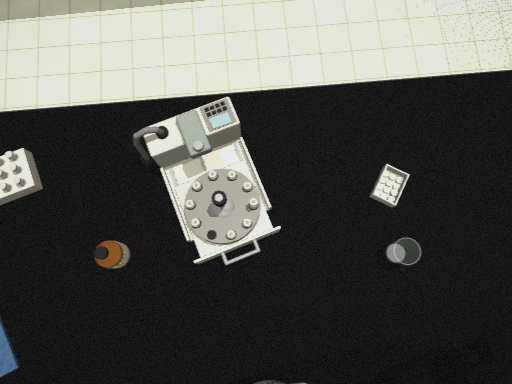

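The scene view has the knob near (270,175) and the head's cap near (325,184). In the top view the knob is near (219,198), the steel cap near (198,146), the handle near (241,252) and the empty seat near (212,235). I'll zoom in on both.

```bash
python3 - <<'E'
import cv2
a=cv2.imread("pics/top0.png")[90:270,130:290];cv2.imwrite("pics/topz.png",cv2.resize(a,None,fx=3.3,fy=3.3,interpolation=cv2.INTER_CUBIC))
a=cv2.imread("pics/scene0.png")[140:270,205:380];cv2.imwrite("pics/scenez.png",cv2.resize(a,None,fx=4.5,fy=4.5,interpolation=cv2.INTER_CUBIC))
E
```

```text
(no output)
```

View pics/topz.png

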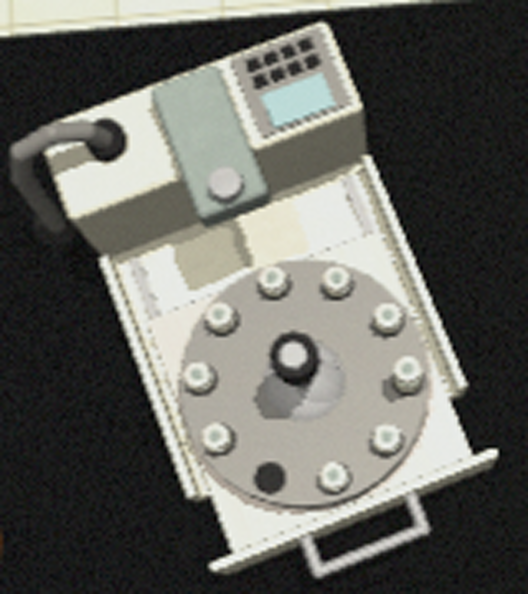

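View pics/scenez.png

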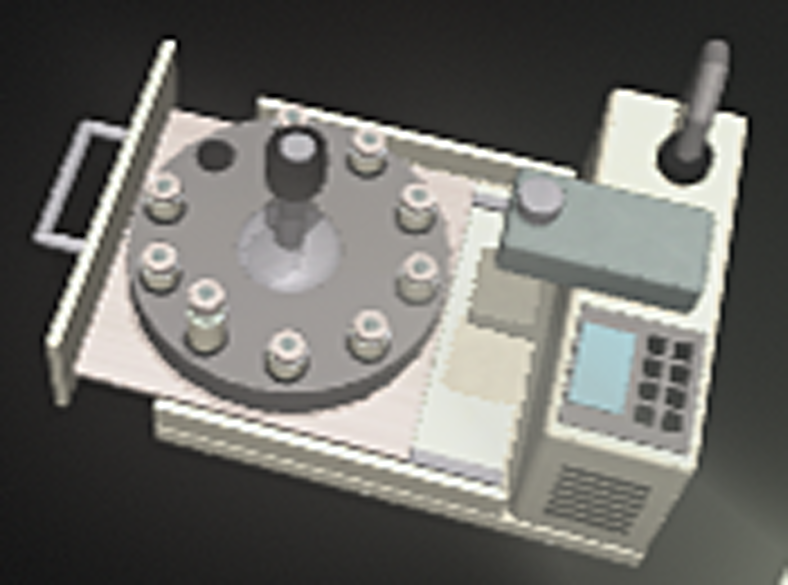

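The zoomed scene view shows the tall vial at (207,293) and the empty seat at (215,155). In the zoomed top view the empty seat is (268,477), the tall-vial candidate (407,371), the knob top (293,357), the steel cap (225,183) and the handle ends (316,570) and (426,531). Next I'll triangulate these.

```bash
cat > h.py <<'E'
import numpy as np,cv2
from workcell import ctrl
def ray(d,u,v,pose=None):
    P=d["pose"] if pose is None else pose
    f=192/np.tan(np.radians(d["vertical_fov"])/2)
    r=P[:3,:3]@np.array([(u-d["cx"])/f,(v-d["cy"])/f,1]);return P[:3,3],r
def onz(d,u,v,z,pose=None):
    c,r=ray(d,u,v,pose);return c+r*(z-c[2])/r[2]
def proj(d,p,pose=None):
    P=d["pose"] if pose is None else pose
    f=192/np.tan(np.radians(d["vertical_fov"])/2)
    q=P[:3,:3].T@(np.asarray(p)-P[:3,3]);return f*q[0]/q[2]+d["cx"],f*q[1]/q[2]+d["cy"]
def wpose(d,o):
    T=np.eye(4);T[:3,:3]=cv2.Rodrigues(np.array(o["orientation"]))[0];T[:3,3]=o["ee_pos"];return T@d["mount"]
E
python3 - <<'E'
from h import *
np.set_printoptions(precision=1,suppress=True)
t=ctrl.get_image("top");s=ctrl.get_image("scene")
T=lambda x,y:((x+.5)/3.3-.5+130,(y+.5)/3.3-.5+90)
S=lambda x,y:((x+.5)/4.5-.5+205,(y+.5)/4.5-.5+140)
for n,a,b,z in [("knob",(293,357),(297,147),175),("cap",(225,183),(541,196),186),("tall",(407,369),(207,291),120),
 ("empty",(269,477),(215,155),65),("hend1",(316,572),(84,128),83),("hend2",(427,530),(43,241),83)]:
    print(n,onz(t,*T(*a),z),onz(s,*S(*b),z))
xs=[(272,280),(337,280),(388,318),(385,437),(334,475),(217,436),(199,377),(221,318)]
P=np.array([onz(t,*T(*a),91)[:2] for a in xs]);print(P)
A=np.c_[2*P,np.ones(8)];c=np.linalg.lstsq(A,(P**2).sum(1),rcond=None)[0];print("ctr",c[:2],np.sqrt(c[2]+c[0]**2+c[1]**2))
E
```

```text
knob [588.9  76.6 175. ] [589.9  76.3 175. ]
cap [725.  117.7 186. ] [726.5 116.7 186. ]
tall [582.4  -8.1 120. ] [582.  -7. 120.]
empty [513.3 110.6  65. ] [511.6 110.1  65. ]
hend1 [433.4  77.   83. ] [434.9  70.1  83. ]
hend2 [458.5 -13.2  83. ] [464.3 -15.2  83. ]
[[671.1  95. ]
 [666.4  42. ]
 [631.1   3.1]
 [534.3  13.7]
 [507.6  56.6]
 [546.8 147.4]
 [595.8 159.1]
 [642.9 138.5]]
ctr [589.5  75.5] 83.5320416370217
```

Both views agree. The carousel axis is at (589.5, 76) and the needle axis at (726, 117), which puts the sampler yaw at about 16.8° and the tray about 57 mm out. The tall vial is at −111.7° in the sampler frame, so it needs about +112° counterclockwise. The current tool yaw of about 15° leaves the last joint enough range for that whole turn. Next I'll move above the knob.

```bash
cat >> h.py <<'E'
def delta(p):
    o=ctrl.get_obs();R=cv2.Rodrigues(np.array(o["orientation"]))[0]
    return R.T@(np.array(p)-o["ee_pos"]),np.degrees(np.arctan2(R[1,0],R[0,0]))
E
python3 -c "
from h import *
print(delta([589.5,76,221]))"
```

```text
(array([ 588.65276222, -542.61830083,    1.69904796]), np.float64(15.286721580925335))
```

>>> {"op": "move_arm", "data": {"increments": [0,589,-543,-5,0,0,589,-543,-5,0,0,589,-543,-5,0,0,589,-543,-5,0,0,589,-543,-5,0,0,589,-543,-5,0,0,589,-543,-5,0,0,589,-543,-5,0,0,589,-543,-5,0,0,589,-543,-5,0,0,589,-543,-5,0,0,589,-543,-5,0]}}

```text
t: 1.75
ee_pos: [563.4, 35.0, 227.5]
orientation: [-3.113, -0.418, -0.0]
ft_force: [1.1, -0.3, 0.5]
width: 88.1
```

```bash
python3 -c "
from h import *
print(ctrl.get_obs(),delta([589.5,76,221]))"
```

```text
{'t': 1.75, 'qpos': array([4.06245048e-02, 3.29052882e-01, 1.76158726e+00, 6.68781438e-04,
       1.05073845e+00, 1.34396033e+00]), 'qvel': array([ 0.77214611,  0.40132708, -0.59275729, -0.00172909,  0.18258826,
        0.77313291]), 'joint_torque': array([ -2.64111646, -51.13600373, -23.20035875,   0.21086097,
        -0.12345855,  -0.9907395 ]), 'ee_pos': array([563.41951611,  34.99091892, 227.51163266]), 'orientation': array([-3.11305923e+00, -4.18283259e-01, -4.19486178e-04]), 'ft_force': array([ 1.0795089 , -0.26564851,  0.47231666]), 'moment': array([-0.02877461, -0.08439029,  0.0192168 ]), 'width': 88.07688801723518} (array([ 35.97813652, -32.66695903,   6.54073475]), np.float64(15.30531481998905))
```

>>> {"op": "move_arm", "data": {"increments": [0,36,-32.5,4,0,0,36,-32.5,4,0,0,36,-32.5,4,0]}}

```text
t: 2.12
ee_pos: [588.9, 75.5, 223.1]
orientation: [-3.113, -0.419, 0.002]
ft_force: [0.3, 0.3, -0.2]
width: 87.9
```

```bash
python3 - <<'E'
from h import *
o=ctrl.get_obs();w=ctrl.get_image("wrist");P=wpose(w,o)
print(o["ee_pos"],delta([589.5,76,146]))
print(proj(w,[589.5,76,175],P),proj(w,[582,-7.5,120],P),proj(w,[726,117.2,186],P))
cv2.imwrite("pics/w1.png",w["frame"][:,:,::-1])
E
```

```text
[588.86320497  75.52887322 223.1178553 ] (array([ 1.01897727, -0.77204888, 77.30760822]), np.float64(15.277775102626885))
(np.float64(260.3102321326874), np.float64(213.23452561883354)) (np.float64(349.57368946545876), np.float64(221.23803937966403)) (np.float64(253.58270663430355), np.float64(-31.068798999991998))
```

View pics/w1.png

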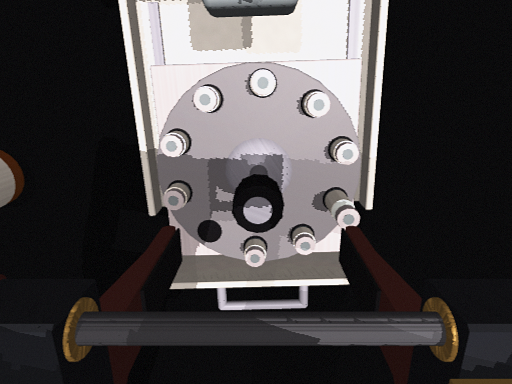

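In the wrist view the knob top is at (259,210) against a predicted (260,213), and the tall vial's cap is at (349,215), so both fit within calibration. I'll descend and close.

>>> {"op": "move_arm", "data": {"increments": [0,1.5,-0.5,40,0,0,1.5,-0.5,79,0,0,1.5,-0.5,79,0,0,1.5,-0.5,79,0,255,1.5,-0.5,79,0,255,1.5,-0.5,79,0,255,1.5,-0.5,79,0,255,1.5,-0.5,79,0,255,1.5,-0.5,79,0,255,1.5,-0.5,79,0]}}

```text
t: 3.42
ee_pos: [589.5, 77.5, 144.2]
orientation: [-3.111, -0.416, 0.002]
ft_force: [-2.2, 9.5, 1.5]
width: 35.4
```

```bash
python3 - <<'E'
from h import *
o=ctrl.get_obs();print(o["ee_pos"],o["ft_force"],o["width"],delta([644.3,92.6,144]))
E
```

```text
[589.51738061  77.52360797 144.23016945] [-2.19266748  9.51883163  1.4665585 ] 35.40919817267721 (array([56.81929105, -0.15993682,  0.16895659]), np.float64(15.225261098253892))
```

Gripped at a width of 35.4 mm. Next I'll push most of the way home.

>>> {"op": "move_arm", "data": {"increments": [255,12,0,0,0,255,25,-0.5,0,0,255,38,-0.5,0,0,255,50,-1,0,0,255,50,-1,0,0,255,50,-1,0,0]}}

```text
t: 4.18
ee_pos: [639.2, 92.9, 144.3]
orientation: [-3.109, -0.416, -0.002]
ft_force: [1.3, 5.8, 0.6]
width: 35.4
```

```bash
python3 - <<'E'
from h import *
o=ctrl.get_obs();print(o["ee_pos"],o["ft_force"],o["width"],delta([644.3,92.6,144]))
E
```

```text
[639.16857858  92.87987297 144.27982269] [1.28366078 5.81275158 0.61345567] 35.386419836463666 (array([4.87710299, 1.61921584, 0.28305813]), np.float64(15.229663648316226))
```

>>> {"op": "move_arm", "data": {"increments": [255,2,0,0,0,255,4,0,0,0,255,5.5,0,0,0,255,6.5,0,0,0,255,6.5,0,0,0]}}

```text
t: 4.8
ee_pos: [644.3, 94.5, 144.2]
orientation: [-3.109, -0.416, 0.002]
ft_force: [-6.8, 2.0, 6.8]
width: 35.6
```

>>> {"op": "move_arm", "data": {"increments": [255,1.5,0,0,0,255,3,0,0,0,255,3,0,0,0,255,3,0,0,0]}}

```text
t: 5.3
ee_pos: [644.3, 94.5, 144.2]
orientation: [-3.11, -0.416, 0.012]
ft_force: [-15.1, -1.5, 11.2]
width: 35.8
```

It's against the hard stop: 15 N with no further motion. Now the counterclockwise turn, which is negative yaw about the tool's downward z.

>>> {"op": "move_arm", "data": {"increments": [255,0.5,0,0,-5,255,0.5,0,0,-14,255,0.5,0,0,-23,255,0.5,0,0,-32,255,0.5,0,0,-41,255,0.5,0,0,-50,255,0.5,0,0,-59,255,0.5,0,0,-68,255,0.5,0,0,-77,255,0.5,0,0,-86,255,0.5,0,0,-90,255,0.5,0,0,-90]}}

```text
t: 6.8
ee_pos: [645.1, 94.0, 144.2]
orientation: [-1.904, -2.49, 0.004]
ft_force: [-3.0, -2.1, 1.7]
width: 35.6
```

```bash
python3 - <<'E'
from h import *
o=ctrl.get_obs();print(o["ee_pos"],o["ft_force"],o["width"],o["qpos"],delta([644.3,94.5,144]))
for n in("scene","top"):
    w=ctrl.get_image(n);cv2.imwrite(f"pics/{n}2.png",w["frame"][:,:,::-1])
a=cv2.imread("pics/top2.png")[90:270,130:290];b=cv2.imread("pics/scene2.png")[140:270,205:380]
cv2.imwrite("pics/z2.png",np.hstack([cv2.resize(a,(360,405),interpolation=2),cv2.resize(b,(436,405),interpolation=2)]))
E
```

```text
[645.13081955  93.97497252 144.24524972] [-2.95221257 -2.09109721  1.712916  ] 35.58595765268579 [ 0.12492963  0.55520706  1.61356686  0.00371866  0.97972015 -0.14234162] (array([ 0.72342379, -0.66257951,  0.25240605]), np.float64(105.19343614305022))
```

View pics/z2.png

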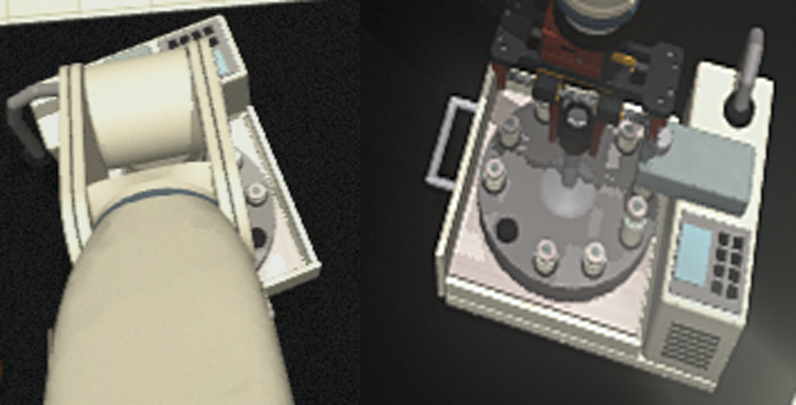

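The tray is in, and the scene view shows the tall vial beside the head at about scene pixel (316.7, 206.5). I'll measure this more closely.

```bash
python3 - <<'E'
import cv2
b=cv2.imread("pics/scene2.png")[150:270,225:375];cv2.imwrite("pics/s2z.png",cv2.resize(b,None,fx=5,fy=5,interpolation=2))
E
```

```text
(no output)
```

View pics/s2z.png

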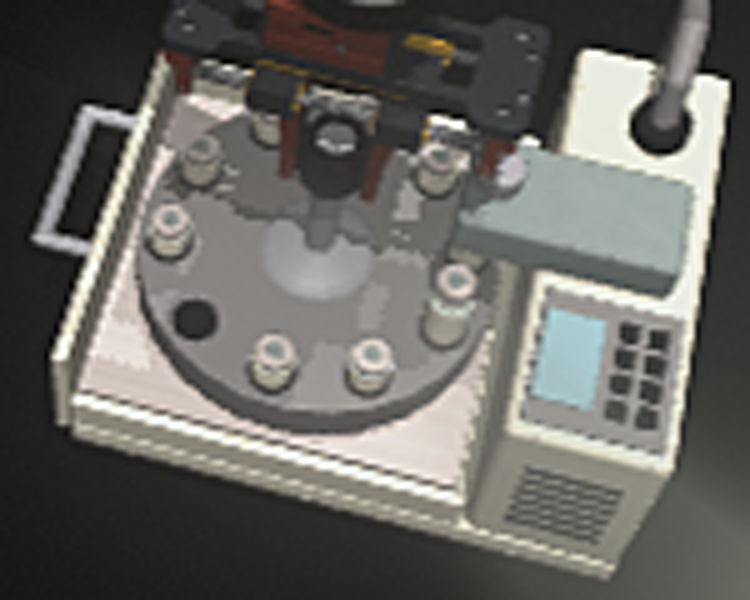

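Cap tops in this crop are the tall one at (457,278) and short ones at (274,350), (370,353), (170,219), (203,147) and (440,155). The empty seat is at (196,319).

```bash
cat > m.py <<'E'
from h import *
from scipy.optimize import least_squares
np.set_printoptions(precision=2,suppress=True)
def meas(tall,shorts,empty,kn=None,x0=225,y0=150,k=5):
    s=ctrl.get_image("scene");S=lambda a:((a[0]+.5)/k-.5+x0,(a[1]+.5)/k-.5+y0)
    P=[onz(s,*S(tall),120)]+[onz(s,*S(a),91) for a in shorts]+([onz(s,*S(empty),65)] if empty else [])
    P=np.array(P)[:,:2]
    c0=np.array([644.5,94]);a0=np.arctan2(*(P[0]-c0)[::-1])
    idx=np.round((np.arctan2(P[:,1]-c0[1],P[:,0]-c0[0])-a0)/(np.pi/5))
    f=lambda q:(q[:2]+85*np.c_[np.cos(q[2]+idx*np.pi/5),np.sin(q[2]+idx*np.pi/5)]-P).ravel()
    r=least_squares(f,[*c0,a0]);print("P",P.tolist());print("idx",idx,"c",r.x[:2],"ang",np.degrees(r.x[2]),"res",r.fun)
    N=np.array([725.8,117.2]);d=N-r.x[:2];print("needle dist",np.hypot(*d),"ang",np.degrees(np.arctan2(d[1],d[0])))
E
python3 -c "
from m import *
meas((457,278),[(274,350),(370,353),(170,219),(203,147),(440,155)],(196,319))
s=ctrl.get_image('scene');print(onz(s,225+(511+.5)/5-.5,150+(171+.5)/5-.5,186))"
```

```text
P [[728.6795730452042, 86.37849822868293], [663.4151776884761, 9.980472119666274], [707.366482670954, 36.785300441893355], [572.0863094140029, 49.02450511746957], [561.5872985776763, 100.54005775010404], [677.9672637498394, 170.80737736459054], [611.4207928592558, 15.600297359168167]]
idx [ 0. -2. -1. -4.  5.  2. -3.] c [644.65  93.07] ang -5.147890914988339 res [ 0.63 -0.93  0.15  0.22  1.29  0.36 -0.4   0.46 -1.59  0.16  0.1   0.42
 -0.18 -0.68]
needle dist 84.65650317881708 ang 16.559130099375498
[731.57 117.69 186.  ]
```

>>> {"op": "move_arm", "data": {"increments": [255,0,0,0,-6,255,0,0,0,-12,255,0,0,0,-18,255,0,0,0,-21.5,255,0,0,0,-21.5,255,0,0,0,-21.5,255,0,0,0,-21.5]}}

```text
t: 7.88
ee_pos: [645.4, 94.1, 144.3]
orientation: [-1.408, -2.801, 0.002]
ft_force: [-0.3, -0.7, 0.7]
width: 35.5
```

```bash
python3 - <<'E'
from h import *
o=ctrl.get_obs();print(o["ee_pos"],o["ft_force"],o["width"],delta([644.3,94.5,144]))
w=ctrl.get_image("scene")["frame"][:,:,::-1];cv2.imwrite("pics/s3z.png",cv2.resize(w[150:270,225:375],None,fx=5,fy=5,interpolation=2))
w=ctrl.get_image("wrist")["frame"][:,:,::-1];cv2.imwrite("pics/w3.png",w)
E
```

```text
[645.37900875  94.06145545 144.28048062] [-0.29021683 -0.71500257  0.66889179] 35.54338820882656 (array([ 0.99397347, -0.60319626,  0.28882799]), np.float64(126.62379026190823))
```

View pics/s3z.png

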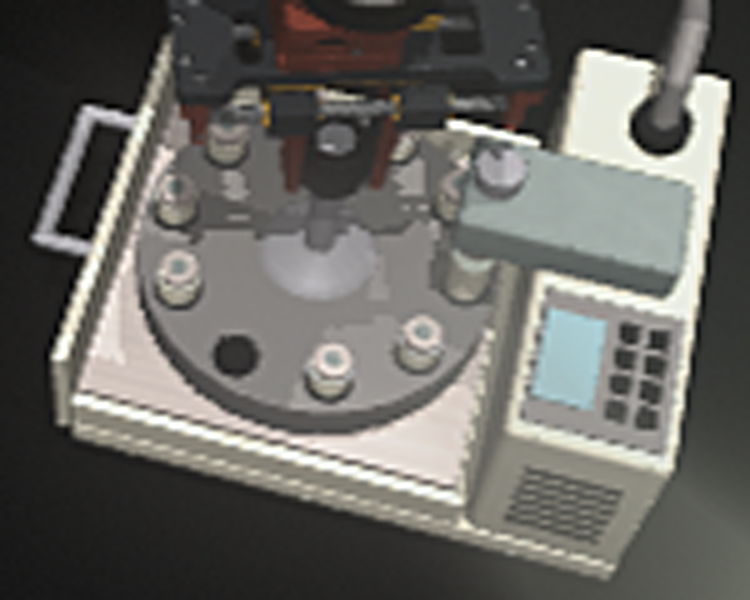

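View pics/w3.png

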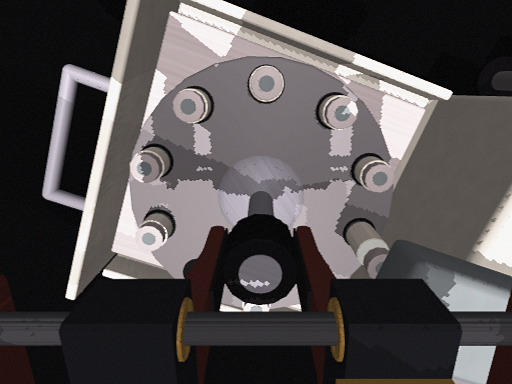

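The tall vial now stands under the head at (470,265), with the steel cap at (501,170). Visible short caps are at (330,357), (421,331), (178,267) and (177,187), and the empty seat is at (236,356). I'll refit the angle from the scene and wrist views.

```bash
python3 - <<'E'
from m import *
s=ctrl.get_image("scene");S=lambda a:((a[0]+.5)/5-.5+225,(a[1]+.5)/5-.5+150)
N=onz(s,*S((501,169)),186)[:2];print("needle",N)
def fit(P,idx,a0=.29):
    P=np.array(P)[:,:2];idx=np.array(idx)
    f=lambda q:(q[:2]+85*np.c_[np.cos(q[2]+idx*np.pi/5),np.sin(q[2]+idx*np.pi/5)]-P).ravel()
    r=least_squares(f,[644.5,94,a0]);q=r.x
    tip=q[:2]+85*np.array([np.cos(q[2]),np.sin(q[2])])
    print("c",q[:2],"ang",np.degrees(q[2]),"tallcap",tip,"res",r.fun)
fit([onz(s,*S(a),91) for a in[(330,356),(421,330),(178,267),(177,187)]]+[onz(s,*S((236,356)),65)],[-2,-1,-4,-5,-3])
o=ctrl.get_obs();w=ctrl.get_image("wrist");W=wpose(w,o)
Q=[onz(w,*a,91,W) for a in[(266,83),(190,104),(341,112),(378,178),(148,167),(149,239)]]
c=np.array([644.5,94]);Q=np.array(Q)
an=np.degrees(np.arctan2(Q[:,1]-c[1],Q[:,0]-c[0]))-16.5;print(Q[:,:2].tolist(),an/36)
fit(Q,np.round(an/36))
print(onz(w,262,271,175,W))
E
```

```text
needle [726.76 115.97]
c [644.1  93. ] ang 16.353213441549443 tallcap [725.66 116.94] res [ 1.72 -0.56  0.64  0.2  -0.43  0.52 -1.32 -0.14 -0.6  -0.02]
[[597.7813152040576, 165.67621713288213], [566.4050079059863, 126.36580066425876], [647.225033899719, 180.3519478942813], [696.3368793943697, 162.0999139519261], [566.138996501628, 74.56930697751241], [594.3932540353226, 28.749244176222902]] [ 2.96  3.92  1.99  1.01 -5.07 -4.  ]
c [645.85  96.27] ang 16.24524421757456 tallcap [727.46 120.05] res [ 0.24  0.86 -0.55 -1.36  1.23  0.88  1.56  1.38 -1.89 -2.08 -0.58  0.32]
[645.48  97.41 175.  ]
```

The independent estimates agree within about 1.5 mm: tall cap at (725.7, 116.9), and needle at (726.8, 116.0) from the scene view and (725, 117.7) from the top view. As a final check, I'll push lightly forward to confirm the stop.

>>> {"op": "move_arm", "data": {"increments": [255,-0.7,1.9,0,0,255,-0.7,1.9,0,0,255,-0.7,1.9,0,0,255,-0.7,1.9,0,0,255,-0.7,1.9,0,0]}}

```text
t: 8.7
ee_pos: [645.4, 94.1, 144.2]
orientation: [-1.406, -2.798, 0.006]
ft_force: [-9.0, -3.5, 6.2]
width: 35.4
```

```bash
python3 - <<'E'
from m import *
o=ctrl.get_obs();print(o["t"],o["ee_pos"],o["ft_force"],o["width"],o["qvel"],delta([0,0,0])[1])
E
```

```text
8.7 [645.39  94.11 144.19] [-9.   -3.46  6.16] 35.391304197923624 [ 0. -0.  0. -0.  0.  0.] 126.64133094510404
```

The knob did not move under 10 N, so the tray is home. Everything is still and gripped, so I'm handing in.

```bash
python3 -c "
from workcell import ctrl
print(ctrl.close_job());o=ctrl.get_obs();print(o['t'],o['ee_pos'],o['width'],o['ft_force'])"
```

```text
the job is handed in; nothing more can be done
None
the job is handed in; nothing more can be done
```

The tray is home, the tall vial is under the needle, and I handed the job in at about 8.7 s with the knob still gripped. I gripped the knob from above, pushed the tray about 57 mm to its hard stop, and turned the carousel about 111.5° counterclockwise.

**Tray:** A last forward push read about 10 N and moved nothing, and the arm was at rest.

**Grip:** The fingers stand 35.4 mm apart on the 36 mm knob, with the grasp point about 3 mm above its middle.

**Vial under needle:** The head hides the tall cap, so I worked out its position from the other seats.
- The scene camera puts the cap at (725.7, 116.9), about 1.5 mm from the needle estimates of (726.8, 116.0) and (725, 117.7).
- The wrist camera disagreed a little. Its fit puts the cap about 3.5 mm from the average of those needle estimates, mostly sideways, with nearly the same carousel angle (16.2° against 16.4°). I took that as wrist calibration error.

**Unchecked:** No contact with the vials or head showed up in the wrist forces or pictures. I did not measure the bottle, beaker or dish again at the end, but the planned path passed well clear of them.

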